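# Fit the drive cog and its splined sleeve on the proof press shaft

## Task

The blue drive cog is hanging on the smooth nose of the press's upright shaft, sitting on top of the splines: without lifting it off the shaft, turn it (its studs are there to push it round by) until the master spline lets it slide down, fully home on the seat. Then slide the brass splined sleeve over the shaft, turned so that it too goes onto the splines, all the way down flush on the cog, and let go. Leave the plain steel bush and everything else on the bench where it stands.

Things in the scene. Friction and masses are not known exactly. Their poses are not given: they have to be found in the camera images.
- hub_seat (a point): On the axis of the fixed upright steel shaft, at the seat where the cog's underside must rest, 56 mm above the bench. z up; x points to the master spline (12 mm wide, yellow; a yellow line on the shaft's top end points the same way). Five splines run from 0 to 32 mm above the seat, at 0 (master), 90, 140, 210, 270 degrees about z, the others 5 mm wide. Cog and sleeve fit in one turn position only.
- hub_top (a point): Top end of the same shaft, 66 mm above the seat, same axes. The smooth nose is 30 mm in diameter from the splines' flat top ends (34 mm below this point) to 12 mm below this point, then tapers to 18 mm. Over the splines the shaft measures 42 mm. Play of cog and sleeve: 0.8 mm on the radius in the bore, 2 mm on each side of a spline (about 6 degrees of turn). The shaft cannot turn.
- cog_center (a point): Centre of the blue cog, half-way up its 18 mm thick disc; 153 mm over the teeth, 0.5 to 0.95 kg. x points to its master slot (yellow stripe on top), z up. Starts with its underside on the splines' top ends, 32 mm above the seat, at least 30 degrees from where it fits. Pushed on a stud with a few N it turns freely; with its x within some 5 degrees of the shaft's x it slides down by its own weight, home 9 mm above hub_seat.
- stud0 (a point): Top centre of a steel stud on the cog, 14 mm in diameter, 28 mm tall above the disc's top face, 52 mm from the cog's axis, 60 degrees about z from the cog's x.
- stud1 (a point): Top centre of the second such stud, at 180 degrees from the cog's x.
- stud2 (a point): Top centre of the third such stud, at 300 degrees from the cog's x.
- sleeve_center (a point): Centre of the brass splined sleeve standing on the bench: eight-sided outside, 54 mm across flats, 70 mm tall; point half-way up its axis; 0.35 kg. x, square to one flat (red stripe down it and over the rim), points to its master slot; z up. Bore slotted as the cog's, all through; goes on same way up. Home, its underside is on the cog's top face, 18 mm above hub_seat; turned wrongly it stops 14 mm too high.
- block: Green fixed block carrying the shaft; origin on the bench right below the shaft's axis. From -100 to 100 mm along its x, -140 to 95 mm along y, 50 mm high. A rigid green pillar, 36 mm (x) by 30 mm (y), stands on it centred at x +10, y -120 mm, its top (with brass cap) 242 mm above the bench: keep gripper and arm clear. A brass oil cup 22 mm across, top 79 mm above the bench, at x +84, y +80 mm.
- bush_center (a point): Centre of a plain steel bush, 54 mm in diameter, 70 mm tall, standing; unkeyed bore. Not wanted: leave it. Point half-way up.
- jar_center (a point): Centre of an amber glass jar, 60 mm in diameter, 75 mm tall, standing. Leave it.
- brayer: Ink roller lying on the bench, rubber roll 48 mm diameter by 110 mm (along its y), handle reaching 135 mm towards -x; origin on the bench under the middle of the roll. Leave it.
- tin: Red tin, 76 mm diameter, 85 mm tall, origin at the centre of its underside. Leave it.
- furniture: Two stacked strips of wood, 140 x 45 x 44 mm in all, long side along x, origin under the centre. Leave it.
- wrench: Wrench 190 mm long lying along its x. Leave it.
- mallet: Wooden mallet lying on the bench, 220 mm long along its x, head 60 x 110 x 60 mm at +x end (centre 75 mm from the origin). Leave it.
Mind the look-alikes: they are no part of the job. Of the things shaped like the tin, the red one is meant. There is more than one size of the furniture; the one meant has the size given above.

How it is judged:
By the outcome, as a careful person would: the job done as asked, in the order asked, and still so for the second after the job is handed in, with the robot touching nothing.
It also fails if it takes over 58 s, if anything falls off the work surface, if the arm or the gripper's body presses on something with over 40 N, if the wrist force passes 120 N, or if a joint passes its speed limit or range.

## Robot

A 6-joint arm with a two-finger parallel gripper is mounted at the origin on the work surface. World frame = base frame: x ahead of the robot, y to its left, z up, the work surface at z = 0. Lengths are in m, angles in rad, forces in N, time in s.
With the tool pointing down it reaches from about 0.375 to 0.9 m from the base axis. Payload 3.1 kg.
Tool frame: the origin (TCP) lies on the centre line of the jaws, within the pads' length; the fingertips stand robot.tip_reach ahead of it and the grasp point (between the pads) is the TCP (robot.tip_reach is the distance from the TCP to the fingertips, in m); z points along the fingers, y is the direction in which the jaws open and shut (so a half turn about z gives the same grasp; the last joint's range is limited). The gripper opens to 87 mm and grips with 3 to 60 N. Pads are 19 mm wide; open, the fingers measure 117 mm over their backs; the gripper's body (75 mm by 190 mm) begins 51 mm behind the grasp point.
Start: joints at [-1.494, 0.527, 1.433, -0, 1.181, -0.178], TCP at [0.158, -0.605, 0.242] pointing down, gripper open.
Joint ranges: [-3.08, 3.08], [-0.75, 2.2], [0.22, 2.44], [-1.43, 4.57], [0, 2.65], [-2.85, 2.85]. Speed limits (rad/s): [2.79, 2.79, 3.14, 3.14, 3.14, 3.14].

## Interface

Orientations are given as a unit quaternion [x, y, z, w].
In Python, from rig import telemetry, viewer, robot gives the robot as it stands. The module is installed in compiled form; this text tells all that it offers.
- The arm moves only by the tool step_arm, never from a script. Its argument "targets" is a list of rows, each an object of numbers: "dx", "dy", "dz": the shift along the tool's x, y, z in m; "rx", "ry", "rz": the turn, a rotation vector about the tool's x, y, z in degrees. In form: [{"dx": .., "dy": .., "dz": .., "rx": .., "ry": .., "rz": ..}, ...]. A call has exactly 5 rows; each row is the pose to reach, as a shift and turn from the pose measured when the call began, along the tool's axes at that moment; what a row does not reach only later rows make up. A row lasts 1/8 s, in which the tool goes at most 62.5 mm and 10.7 degrees, less where a joint would pass 70% of its speed; a pose out of reach is approached as far as the arm can. A call with a gripper value outside its range is refused whole. "gripper" is the opening, from 0 (shut) to 1 (fully open), set as the call begins (left out, the last holds). The fingers move at their own pace and stop on an object; "force" is the grip in N (left out, the last holds). Time passes only in rows, so rows that repeat a pose let the fingers close, or fill a call up. It gives the time, the measured TCP pose, the force and the opening at its end, in the units of the state.
- telemetry.get_obs(): the state, without advancing time (a new reading comes with each control period).
- viewer.camera(name): name is "side" or "top"; returns a dict with "img" (400x640x3 uint8, blue, green, red), "depth" (400x640 float32, m along the optical axis (not along the pixel's ray), 0 where there is no reading), "K" (3x3 intrinsics, pixels), "k1" (the pictures are not rectified: a ray, as slopes to the right and down, at radius r is drawn at 1 + k1 r^2 times it, then the intrinsics apply), "R" (3x3) and "t" (3): a world point X has camera coordinates R X + t. Camera axes: x right, y down, z forward; pixel columns grow to the right and rows downward; lengths in m; the calibration is good to about 2 mm. A picture is of the moment at which its call begins.
- robot.hand_in(): hands the job in, once; it reports no verdict.
The state is a dict: "time": time; "q": joint angles; "joint_velocities": joint speeds; "joint_torque": joint torques, N m; "position": TCP position; "tool_rot": TCP orientation; "ft_force": force on the tool from outside, world axes, zero at the start; "moment": the same for the moment, N m; "grip_width": finger opening in m.
Only numpy, scipy, OpenCV 4.12 (cv2) and the standard library are available. Lean on these libraries where they do the work, as an engineer would, in place of code of your own. Each camera call takes 0.05 s, during which the arm holds its last target.

## Working session

There is one attempt and no reset: what is moved stays moved. The work goes in short steps, Python scripts to look and compute and a tool call to move; the robot and the scene stay as the last step left them, time stands still between calls to the robot, and variables do not carry over. Pictures are saved under pics/ and viewed, and the job is handed in when it is done.

Besides the shell and the picture viewer there is one more tool, called as name([rows], argument=value, ...), one row to a line, values as JSON. step_arm: Moves the arm, as the interface text tells. Its arguments: {"type":"object","properties":{"targets":{"type":"array"},"gripper":{"type":"number"},"force":{"type":"number"}},"required":["targets"]}

```bash
mkdir -p pics; cat > h.py <<'E'
import numpy as np, cv2
from rig import telemetry, viewer, robot
from scipy.spatial.transform import Rotation as Ro
def shot(n,tag):
    c=viewer.camera(n); cv2.imwrite(f'pics/{tag}.png',c['img']); np.savez(f'pics/{tag}.npz',**{k:np.array(v) for k,v in c.items()}); return c
def load(tag): return dict(np.load(f'pics/{tag}.npz'))
def ray(c,u,v):
    K=c['K'];x=(u-K[0,2])/K[0,0];y=(v-K[1,2])/K[1,1];a,b=x,y
    for _ in range(20):
        s=1+float(c['k1'])*(a*a+b*b);a,b=x/s,y/s
    R=c['R'];return -R.T@c['t'],R.T@np.array([a,b,1.])
def onz(c,u,v,z):
    o,d=ray(c,u,v);return o+d*(z-o[2])/d[2]
def pd(c,u,v):
    o,d=ray(c,u,v);return o+d*float(c['depth'][int(round(v)),int(round(u))])
def proj(c,X):
    p=c['R']@np.array(X)+c['t'];a,b=p[:2]/p[2];s=1+float(c['k1'])*(a*a+b*b)
    return c['K'][0,0]*a*s+c['K'][0,2],c['K'][1,1]*b*s+c['K'][1,2]
E
python3 - <<'E'
from h import *
print(telemetry.get_obs()); print(robot.tip_reach)
for n in('top','side'):
    c=shot(n,n+'0'); print(n,c['K'],c['k1'],-c['R'].T@c['t'],c['R'])
E
```

```text
{'time': 0.0, 'q': array([-1.49451088e+00,  5.28453307e-01,  1.43389836e+00, -7.15048812e-06,
        1.18139595e+00, -1.78503359e-01]), 'joint_velocities': array([ 0.00109549,  0.00136073, -0.0008724 ,  0.00167599,  0.00204258,
       -0.0003848 ]), 'joint_torque': array([-1.84284501e-03, -4.40039492e+01, -1.76592672e+01,  6.30708318e-02,
        5.81004610e-02, -1.56104475e-04]), 'position': array([ 0.15749676, -0.60411639,  0.24058075]), 'tool_rot': array([ 9.91895553e-01,  1.27051373e-01,  5.17431746e-05, -1.07624349e-03]), 'ft_force': array([-0.03501993, -0.12412231,  0.95199651]), 'moment': array([ 0.00667298, -0.02435926, -0.01841359]), 'grip_width': 0.0869189347614956}
0.019
top [[467.17143428   0.         319.47341633]
 [  0.         467.17143428 194.74883003]
 [  0.           0.           1.        ]] -0.06931101676181635 [ 0.29348707 -0.04331757  1.79693975] [[ 0.00502501 -0.99996832  0.00617319]
 [-0.98844318 -0.00590222 -0.15147685]
 [ 0.15150848 -0.00534067 -0.98844153]]
side [[441.49477974   0.         320.74411694]
 [  0.         441.49477974 201.21728553]
 [  0.           0.           1.        ]] -0.003927262744708167 [0.31946552 1.03636006 0.75079184] [[-0.98266895 -0.18481253 -0.0143548 ]
 [-0.07869056  0.48601257 -0.87040196]
 [ 0.1678378  -0.8541874  -0.49213247]]
```

View pics/top0.png

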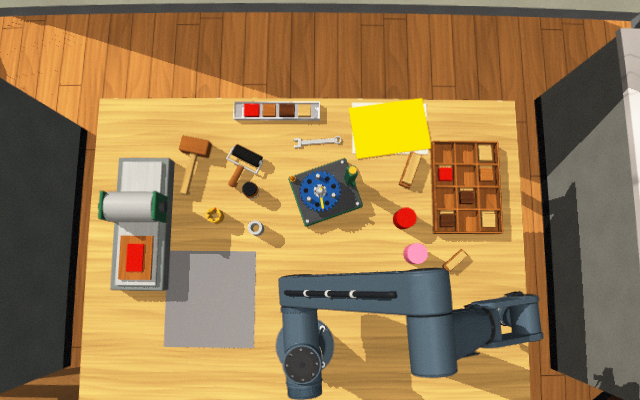

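View pics/side0.png

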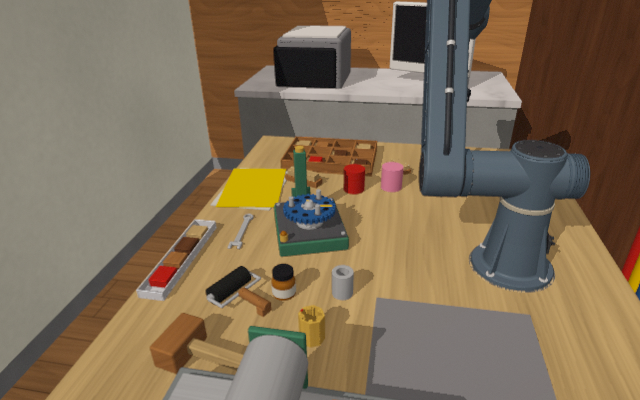

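The top view shows the cog and shaft at about (320,190), the pillar at (352,175), the brass sleeve at (214,215), the bush at (255,228) and the jar at (250,189). In the side view the sleeve is at (311,327) and the cog at (310,208). I'll zoom in on both.

```bash
python3 - <<'E'
from h import *
c=load('top0'); s=load('side0')
a=cv2.resize(c['img'][150:235,280:370],None,fx=6,fy=6,interpolation=cv2.INTER_CUBIC)
b=cv2.resize(c['img'][195:245,190:240],None,fx=5,fy=5,interpolation=cv2.INTER_CUBIC)
o=np.zeros((510,800,3),np.uint8);o[:510,:540]=a;o[:250,545:795]=b;cv2.imwrite('pics/z1.png',o)
a=cv2.resize(s['img'][180:255,265:355],None,fx=5,fy=5,interpolation=cv2.INTER_CUBIC)
b=cv2.resize(s['img'][300:350,285:345],None,fx=5,fy=5,interpolation=cv2.INTER_CUBIC)
o=np.zeros((375,800,3),np.uint8);o[:375,:450]=a;o[:250,455:755]=b;cv2.imwrite('pics/z2.png',o)
E
```

```text
(no output)
```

View pics/z1.png

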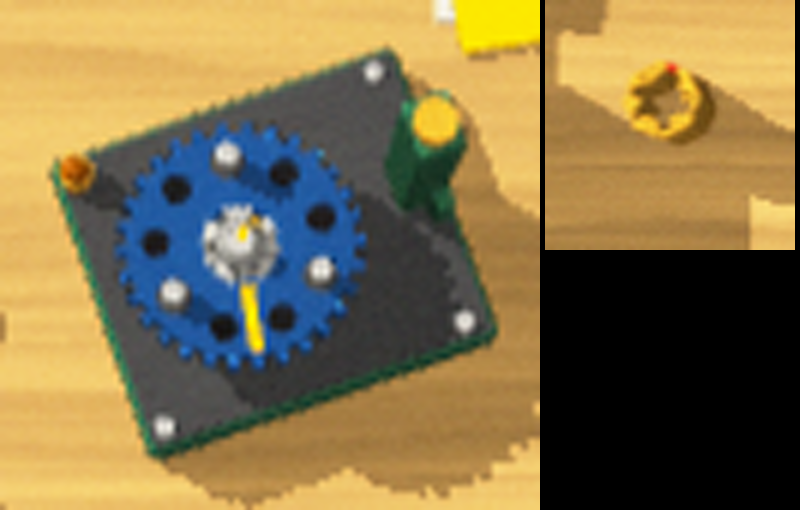

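View pics/z2.png

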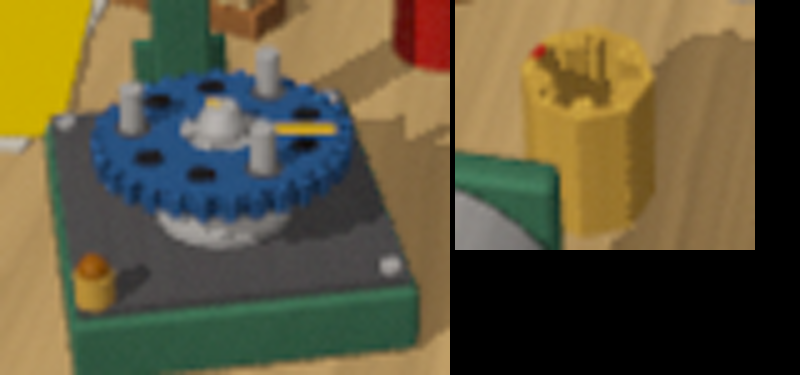

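```bash
python3 - <<'E'
from h import *
c=load('top0'); s=load('side0')
def pc(box,f,mask):pass
for nm,cc,(y0,y1,x0,x1) in (('top',c,(150,235,280,370)),('side',s,(180,255,265,355))):
    im=cc['img'];h=cv2.cvtColor(im,cv2.COLOR_BGR2HSV).astype(int)
    # yellow blobs
    m=((h[...,0]>18)&(h[...,0]<34)&(h[...,1]>130)&(h[...,2]>110)).astype(np.uint8);mm=np.zeros_like(m);mm[y0:y1,x0:x1]=m[y0:y1,x0:x1]
    n,l,st,ce=cv2.connectedComponentsWithStats(mm)
    for i in range(1,n):
        if st[i,4]<60: print(nm,st[i],ce[i], [tuple(p[::-1]) for p in np.argwhere(l==i)] if st[i,4]<15 else '')
# studs from top: bright low-saturation near guesses
im=c['img'];h=cv2.cvtColor(im,cv2.COLOR_BGR2HSV).astype(int)
P=[]
for g in((318,174.5),(333.2,193.8),(308.8,197.8)):
    yy,xx=np.mgrid[0:400,0:640];w=((np.hypot(xx-g[0],yy-g[1])<5)&(h[...,1]<60)&(h[...,2]>150))
    p=np.array([xx[w].mean(),yy[w].mean()]);q=onz(c,*p,.134);P.append(q[:2]);print(p,q,pd(c,*p),w.sum())
P=np.array(P);print('cent',P.mean(0),[np.linalg.norm(a-P.mean(0)) for a in P],np.degrees([np.arctan2(*(a-P.mean(0))[::-1]) for a in P]))
for p in ((280+243/6,150+230/6),(280+240/6,150+240/6),):print('shaft top',onz(c,*p,.122),pd(c,*p))
for p,z in (((280+372/6,150+71/6),.05),((280+464/6,150+321/6),.05),((280+165/6,150+427/6),.05),((280+436/6,150+120/6),.242),((280+75/6,150+172/6),.079)):print(onz(c,*p,z),pd(c,*p))
for p in ((280+247/6,150+290/6),(280+257/6,150+348/6)):print('stripe',onz(c,*p,.106))
E
```

```text
top [348 164   1   1   1] [348. 164.] [(np.int64(348), np.int64(164))]
top [357 175   1   1   1] [357. 175.] [(np.int64(357), np.int64(175))]
top [356 177   1   1   1] [356. 177.] [(np.int64(356), np.int64(177))]
top [295 178   1   1   1] [295. 178.] [(np.int64(295), np.int64(178))]
top [355 179   1   1   1] [355. 179.] [(np.int64(355), np.int64(179))]
top [359 179   1   1   1] [359. 179.] [(np.int64(359), np.int64(179))]
top [290 180   4   2   4] [291.5 180.5] [(np.int64(290), np.int64(180)), (np.int64(291), np.int64(180)), (np.int64(292), np.int64(181)), (np.int64(293), np.int64(181))]
top [320 187   1   3   3] [320. 188.] [(np.int64(320), np.int64(187)), (np.int64(320), np.int64(188)), (np.int64(320), np.int64(189))]
top [322 186   1   2   2] [322.  186.5] [(np.int64(322), np.int64(186)), (np.int64(322), np.int64(187))]
top [356 186   2   2   3] [356.66666667 186.33333333] [(np.int64(356), np.int64(186)), (np.int64(357), np.int64(186)), (np.int64(357), np.int64(187))]
top [368 187   1   1   1] [368. 187.] [(np.int64(368), np.int64(187))]
top [357 189   1   1   1] [357. 189.] [(np.
[... 4581 characters left out ...]
052183599501088564)] [   8.95683392 -110.78238075  128.98151482]
shaft top [ 0.57383636 -0.05598051  0.122     ] [ 0.57288392 -0.05593749  0.12769033]
shaft top [ 0.56768681 -0.05419281  0.122     ] [ 0.56714346 -0.05417126  0.12531903]
[ 0.68922772 -0.13833758  0.05      ] [ 0.68741146 -0.13790148  0.05801761]
[ 0.52868208 -0.1958841   0.05      ] [ 0.52772328 -0.19526215  0.05712163]
[ 0.46074065 -0.00834766  0.05      ] [ 0.4601651  -0.008468    0.05601156]
[ 0.61758637 -0.16409181  0.242     ] [ 0.61669842 -0.16376092  0.24626016]
[0.61705749 0.04858337 0.079     ] [0.61672071 0.04848771 0.08078805]
stripe [ 0.53944781 -0.05871391  0.106     ]
stripe [ 0.50386544 -0.06495113  0.106     ]
```

```bash
python3 - <<'E'
from h import *
c=load('top0'); s=load('side0')
C=np.array([.5691,-.0524])
for nm,cc in(('top',c),('side',s)):
    print(nm,'axis top',proj(cc,[*C,.122]),'z.088',proj(cc,[*C,.088]))
    for a in range(-120,200,20):
        d=np.array([np.cos(np.radians(a)),np.sin(np.radians(a))])
        print(a,np.round(proj(cc,[*(C+.009*d),.122]),1),np.round(proj(cc,[*(C+.018*d),.088]),1))
a=cv2.resize(c['img'][178:202,308:334],None,fx=20,fy=20,interpolation=cv2.INTER_NEAREST)
b=cv2.resize(s['img'][195:214,295:325],None,fx=10,fy=10,interpolation=cv2.INTER_NEAREST)
o=np.zeros((480,800,3),np.uint8);o[:,:520]=a;b=cv2.resize(s['img'][195:215,297:323],None,fx=10,fy=10,interpolation=cv2.INTER_NEAREST);o[:200,530:790]=b;cv2.imwrite('pics/z3.png',o)
E
```

```text
top axis top (np.float64(319.5084760934411), np.float64(189.6132125735938)) z.088 (np.float64(319.45114979908453), np.float64(191.1028652343066))
-120 [321.6 190.8] [323.6 193.5]
-100 [321.9 190.1] [324.2 192. ]
-80 [321.9 189.2] [324.2 190.3]
-60 [321.7 188.4] [323.7 188.7]
-40 [321.1 187.8] [322.6 187.5]
-20 [320.4 187.3] [321.1 186.6]
0 [319.5 187.2] [319.5 186.3]
20 [318.7 187.3] [317.8 186.6]
40 [317.9 187.7] [316.4 187.4]
60 [317.4 188.4] [315.3 188.7]
80 [317.1 189.2] [314.7 190.2]
100 [317.1 190. ] [314.7 191.9]
120 [317.4 190.8] [315.2 193.5]
140 [317.9 191.5] [316.3 194.8]
160 [318.6 191.9] [317.8 195.6]
180 [319.5 192.1] [319.4 195.9]
side axis top (np.float64(308.6622415479171), np.float64(200.7027629418633)) z.088 (np.float64(308.98399433241127), np.float64(210.77452493745923))
-120 [310.7 199.5] [313.  208.4]
-100 [309.8 199.3] [311.2 207.9]
-80 [308.8 199.2] [309.2 207.7]
-60 [307.7 199.3] [307.1 207.9]
-40 [306.8 199.6] [305.2 208.4]
-20 [306. 200.] [303.8 209.3]
0 [305.6 200.5] [303.  210.3]
20 [305.6 201. ] [302.9 211.4]
40 [305.9 201.5] [303.5 212.4]
60 [306.6 201.9] [304.9 213.2]
80 [307.5 202.1] [306.7 213.8]
100 [308.6 202.2] [308.8 213.9]
120 [309.6 202.1] [310.9 213.7]
140 [310.6 201.9] [312.8 213.2]
160 [311.3 201.4] [314.2 212.3]
180 [311.7 200.9] [315.  211.3]
```

View pics/z3.png

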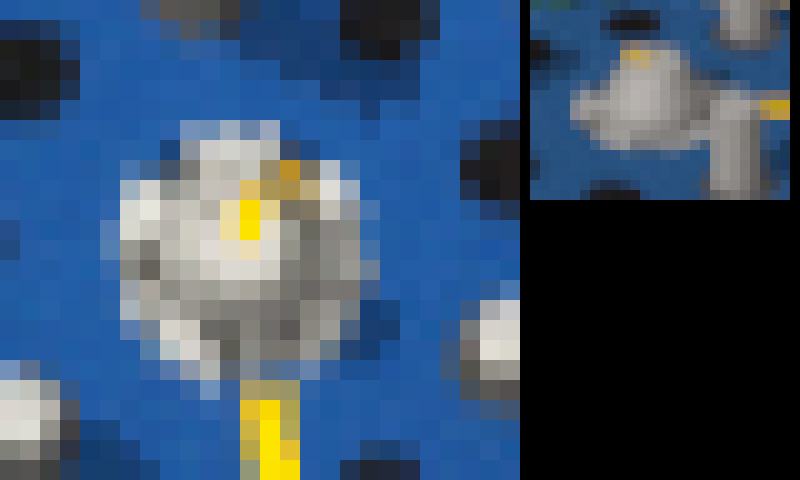

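```bash
python3 - <<'E'
from h import *
c=load('top0'); s=load('side0')
for nm,cc,(x0,x1,y0,y1) in(('top',c,(195,235,198,235)),('side',s,(290,335,298,352))):
    h=cv2.cvtColor(cc['img'],cv2.COLOR_BGR2HSV).astype(int)
    pts=[];red=[]
    for v in range(y0,y1):
        for u in range(x0,x1):
            if cc['depth'][v,u]<=0: continue
            p=pd(cc,u,v)
            if h[v,u,1]>120 and (h[v,u,0]<8 or h[v,u,0]>172) and h[v,u,2]>90: red.append((u,v,*np.round(p,3)))
            if .06<p[2]<.085: pts.append((u,v,*p))
    pts=np.array(pts);print(nm,len(pts),'zmed',np.median(pts[:,4]))
    P=np.array([onz(cc,a,b,.07)[:2] for a,b in pts[:,:2]])
    print('bbox',P.min(0),P.max(0),'mid',(P.min(0)+P.max(0))/2, 'circ',cv2.minEnclosingCircle(P.astype(np.float32)))
    for r in red: print('red',r,onz(cc,r[0],r[1],.07)[:2])
E
```

```text
top 108 zmed 0.07140448793220289
bbox [0.45339308 0.31724858] [0.50957452 0.37359131] mid [0.4814838  0.34541995] circ ((0.48214268684387207, 0.3445831537246704), 0.029851196333765984)
red (215, 208, np.float64(0.506), np.float64(0.337), np.float64(0.069)) [0.50583982 0.33695565]
side 344 zmed 0.06823092159676675
bbox [0.45115844 0.31633461] [0.50935396 0.38265787] mid [0.4802562  0.34949624] circ ((0.48083633184432983, 0.3494962453842163), 0.03329293057322502)
red (301, 309, np.float64(0.506), np.float64(0.332), np.float64(0.069)) [0.50568684 0.33312778]
red (302, 309, np.float64(0.504), np.float64(0.332), np.float64(0.07)) [0.50352555 0.33275514]
red (301, 310, np.float64(0.505), np.float64(0.336), np.float64(0.069)) [0.50499465 0.33615524]
red (302, 310, np.float64(0.503), np.float64(0.336), np.float64(0.07)) [0.50283942 0.3357835 ]
```

```bash
cat >> h.py <<'E'
def yawR(yd):
    y=np.radians(yd); Y=np.array([np.cos(y),np.sin(y),0]);Z=np.array([0,0,-1.]);X=np.cross(Y,Z);return np.stack([X,Y,Z],1)
def go(x,y,z,yd):
    o=telemetry.get_obs();R=Ro.from_quat(o['tool_rot']).as_matrix()
    d=R.T@(np.array([x,y,z])-o['position']); r=Ro.from_matrix(R.T@yawR(yd)).as_rotvec(degrees=True)
    yy=R[:,1];print('t%.2f'%o['time'],'pos',np.round(o['position'],4),'yawy %.1f'%np.degrees(np.arctan2(yy[1],yy[0])),'F',np.round(o['ft_force'],1),'w %.4f'%o['grip_width'])
    print('d(mm)',np.round(d*1000,1),'r',np.round(r,1))
E
python3 - <<'E'
from h import *
go(.569,-.0524,.33,-18)
E
```

```text
t0.10 pos [ 0.1575 -0.6042  0.2407] yawy -75.4 F [ 0.6 -0.1  1. ] w 0.0869
d(mm) [ 537.3 -430.4  -88.3] r [ -0.1  -0.1 -57.4]
```

step_arm([
  {"dx":0.0,"dy":0.0,"dz":-0.06,"rz":0},
  {"dx":0.04,"dy":-0.032,"dz":-0.088,"rz":-4},
  {"dx":0.087,"dy":-0.07,"dz":-0.088,"rz":-10},
  {"dx":0.134,"dy":-0.108,"dz":-0.088,"rz":-16},
  {"dx":0.18,"dy":-0.145,"dz":-0.088,"rz":-22},
], gripper=1)

```text
invalid input
```

```bash
python3 - <<'E'
from h import *
go(.569,-.0524,.33,-18)
E
```

```text
t0.10 pos [ 0.1575 -0.6042  0.2407] yawy -75.4 F [ 0.6 -0.1  1. ] w 0.0869
d(mm) [ 537.3 -430.4  -88.3] r [ -0.1  -0.1 -57.4]
```

step_arm([
  {"dx":0.0,"dy":0.0,"dz":-0.06,"rx":0,"ry":0,"rz":0},
  {"dx":0.04,"dy":-0.032,"dz":-0.088,"rx":0,"ry":0,"rz":-4},
  {"dx":0.087,"dy":-0.07,"dz":-0.088,"rx":0,"ry":0,"rz":-10},
  {"dx":0.134,"dy":-0.108,"dz":-0.088,"rx":0,"ry":0,"rz":-16},
  {"dx":0.18,"dy":-0.145,"dz":-0.088,"rx":0,"ry":0,"rz":-22},
], gripper=1)

```text
time: 0.72
position: [0.2959, -0.4168, 0.3288]
tool_rot: [0.949, 0.315, 0.0, -0.001]
ft_force: [0.9, 0.2, 1.1]
grip_width: 0.087
```

```bash
python3 - <<'E'
from h import *
go(.569,-.0524,.33,-18)
E
```

```text
t0.72 pos [ 0.2959 -0.4168  0.3288] yawy -53.2 F [0.9 0.2 1.1] w 0.0870
d(mm) [ 4.368e+02 -1.284e+02 -3.000e-01] r [ -0.1  -0.1 -35.2]
```

Tracking is good. I'll continue in two calls.

step_arm([
  {"dx":0.058,"dy":-0.017,"dz":0,"rx":0,"ry":0,"rz":-5},
  {"dx":0.116,"dy":-0.034,"dz":0,"rx":0,"ry":0,"rz":-10},
  {"dx":0.174,"dy":-0.051,"dz":0,"rx":0,"ry":0,"rz":-15},
  {"dx":0.232,"dy":-0.068,"dz":0,"rx":0,"ry":0,"rz":-20},
  {"dx":0.29,"dy":-0.085,"dz":0,"rx":0,"ry":0,"rz":-25},
])

```text
time: 1.35
position: [0.4781, -0.1733, 0.3292]
tool_rot: [0.858, 0.514, 0.001, -0.001]
ft_force: [0.1, 0.3, -0.9]
grip_width: 0.0874
```

```bash
python3 - <<'E'
from h import *
go(.569,-.0524,.23,-18)
E
```

```text
t1.35 pos [ 0.4781 -0.1733  0.3292] yawy -28.1 F [ 0.1  0.3 -0.9] w 0.0874
d(mm) [149.2  23.4  99.4] r [ -0.1  -0.1 -10.1]
```

step_arm([
  {"dx":0.055,"dy":0.009,"dz":0,"rx":0,"ry":0,"rz":-4},
  {"dx":0.105,"dy":0.016,"dz":0,"rx":0,"ry":0,"rz":-8},
  {"dx":0.149,"dy":0.0234,"dz":0,"rx":0,"ry":0,"rz":-10.1},
  {"dx":0.149,"dy":0.0234,"dz":0.04,"rx":0,"ry":0,"rz":-10.1},
  {"dx":0.149,"dy":0.0234,"dz":0.08,"rx":0,"ry":0,"rz":-10.1},
])

```text
time: 1.98
position: [0.5692, -0.0517, 0.2485]
tool_rot: [0.808, 0.589, 0.001, -0.001]
ft_force: [-0.5, 0.1, -1.1]
grip_width: 0.0872
```

```bash
python3 - <<'E'
from h import *
go(.569,-.0524,.134,-18)
print(telemetry.get_obs()['q'])
shot('side','s1');shot('top','t1')
a=load('s1')['img'][100:260,220:400];a=cv2.resize(a,None,fx=2.5,fy=2.5)
b=load('t1')['img'][120:260,240:400];b=cv2.resize(b,None,fx=2.2,fy=2.2)
o=np.zeros((400,800,3),np.uint8);o[:,:450]=a;o[:308,450:800]=b[:,:350];cv2.imwrite('pics/z4.png',o)
E
```

```text
t1.98 pos [ 0.5692 -0.0517  0.2485] yawy -17.9 F [-0.5  0.1 -1.1] w 0.0872
d(mm) [-1.000e+00  1.000e-01  1.145e+02] r [-0.  -0.1  0.1]
[-0.28716769  0.44715338  1.56164664  0.00252001  1.1330171   0.02367686]
```

View pics/z4.png

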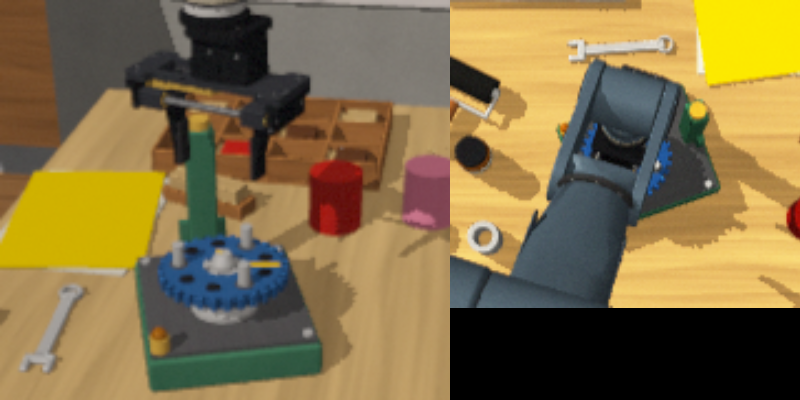

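```bash
python3 - <<'E'
from h import *
c=load('t1');C=np.array([.617,-.164])
P=[]
for v in range(130,230):
    for u in range(270,400):
        if c['depth'][v,u]>0:
            p=pd(c,u,v)
            if p[2]>.26 : P.append(p)
P=np.array(P);d=np.hypot(P[:,0]-C[0],P[:,1]-C[1]);i=np.argsort(d)[:15];print(np.c_[P[i],d[i]].round(3));print(P[:,2].min())
s=load('s1');
P=[]
for v in range(0,230):
    for u in range(200,440):
        if s['depth'][v,u]>0:
            p=pd(s,u,v)
            if p[2]>.26 and abs(p[0]-.57)<.15 and abs(p[1]+.05)<.2: P.append(p)
P=np.array(P)
for z in np.arange(.26,.7,.02):
    q=P[(P[:,2]>z)&(P[:,2]<z+.02)]
    if len(q):print(round(z,2),len(q),q.min(0).round(3),q.max(0).round(3))
E
```

```text
[[ 0.591 -0.114  0.546  0.056]
 [ 0.582 -0.118  0.534  0.058]
 [ 0.64  -0.11   0.338  0.059]
 [ 0.629 -0.107  0.341  0.059]
 [ 0.586 -0.114  0.554  0.059]
 [ 0.581 -0.117  0.549  0.059]
 [ 0.589 -0.111  0.553  0.06 ]
 [ 0.643 -0.11   0.336  0.06 ]
 [ 0.583 -0.114  0.556  0.061]
 [ 0.585 -0.111  0.556  0.062]
 [ 0.577 -0.117  0.545  0.062]
 [ 0.576 -0.117  0.536  0.062]
 [ 0.649 -0.11   0.327  0.062]
 [ 0.593 -0.106  0.546  0.063]
 [ 0.588 -0.108  0.555  0.063]]
0.3078464876969891
0.26 108 [ 0.512 -0.079  0.26 ] [ 0.629 -0.021  0.28 ]
0.28 65 [ 0.48  -0.076  0.28 ] [0.661 0.009 0.3  ]
0.3 371 [ 0.476 -0.109  0.3  ] [0.664 0.012 0.32 ]
0.32 500 [ 0.47  -0.117  0.32 ] [0.669 0.017 0.34 ]
0.34 519 [ 0.471 -0.114  0.34 ] [0.667 0.014 0.36 ]
0.36 239 [ 0.516 -0.059  0.36 ] [ 0.593 -0.014  0.38 ]
0.38 267 [ 0.513 -0.077  0.38 ] [ 0.594 -0.     0.4  ]
0.4 239 [ 0.53  -0.071  0.4  ] [ 0.608 -0.002  0.42 ]
0.42 197 [ 0.534 -0.061  0.42 ] [ 0.604 -0.012  0.44 ]
0.44 219 [ 0.534 -0.055  0.44 ] [ 0.604 -0.014  0.46 ]
0.46 238 [ 0.537 -0.05   0.46 ] [ 0.608 -0.014  0.48 ]
0.48 216 [ 0.534 -0.088  0.48 ] [0.602 0.008 0.5  ]
0.5 237 [ 0.501 -0.086  0.5  ] [0.622 0.018 0.52 ]
0.52 413 [ 0.462 -0.08   0.52 ] [0.624 0.031 0.54 ]
0.54 577 [ 0.421 -0.064  0.54 ] [0.623 0.043 0.56 ]
0.56 698 [ 0.42  -0.009  0.56 ] [0.613 0.046 0.58 ]
0.58 592 [ 0.42  -0.001  0.58 ] [0.578 0.046 0.6  ]
0.6 435 [0.42  0.013 0.6  ] [0.536 0.046 0.62 ]
0.62 262 [ 0.42  -0.012  0.62 ] [0.495 0.042 0.64 ]
0.64 137 [ 0.421 -0.013  0.64 ] [0.461 0.042 0.66 ]
0.66 11 [0.422 0.018 0.66 ] [0.436 0.038 0.663]
```

View pics/s1.png

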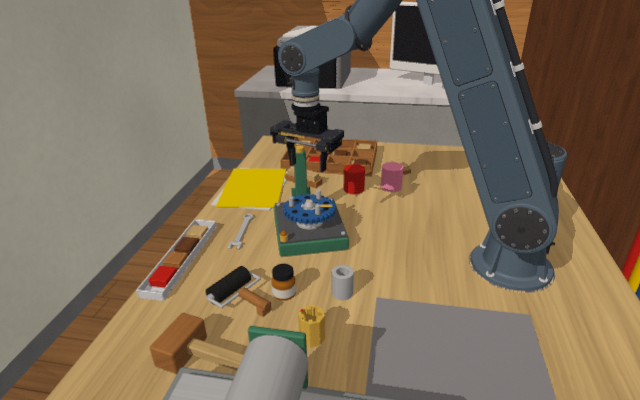

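step_arm([
  {"dx":-0.001,"dy":0,"dz":0.035,"rx":0,"ry":0,"rz":0},
  {"dx":-0.001,"dy":0,"dz":0.07,"rx":0,"ry":0,"rz":0},
  {"dx":-0.001,"dy":0,"dz":0.095,"rx":0,"ry":0,"rz":0},
  {"dx":-0.001,"dy":0,"dz":0.11,"rx":0,"ry":0,"rz":0},
  {"dx":-0.001,"dy":0,"dz":0.1145,"rx":0,"ry":0,"rz":0},
])

```text
time: 2.7
position: [0.5642, -0.0519, 0.1304]
tool_rot: [0.809, 0.588, -0.003, -0.006]
ft_force: [-0.6, 0.4, -0.5]
grip_width: 0.0872
```

```bash
python3 - <<'E'
from h import *
go(.569,-.0524,.134,65)
E
```

```text
t2.70 pos [ 0.5642 -0.0519  0.1304] yawy -18.0 F [-0.6  0.4 -0.5] w 0.0872
d(mm) [ 1.   4.7 -3.6] r [ -0.5  -0.6 -83. ]
```

step_arm([
  {"dx":0.001,"dy":0.0047,"dz":-0.0036,"rx":-0.5,"ry":-0.5,"rz":-3},
  {"dx":0.001,"dy":0.0047,"dz":-0.0036,"rx":-0.5,"ry":-0.5,"rz":-9},
  {"dx":0.001,"dy":0.0047,"dz":-0.0036,"rx":-0.5,"ry":-0.5,"rz":-15},
  {"dx":0.001,"dy":0.0047,"dz":-0.0036,"rx":-0.5,"ry":-0.5,"rz":-21},
  {"dx":0.001,"dy":0.0047,"dz":-0.0036,"rx":-0.5,"ry":-0.5,"rz":-27},
])

```text
time: 3.32
position: [0.5708, -0.0536, 0.1358]
tool_rot: [0.648, 0.762, -0.002, 0.002]
ft_force: [0.6, -1.4, -0.5]
grip_width: 0.087
```

```bash
python3 - <<'E'
from h import *
go(.569,-.0524,.134,65)
shot('side','s2')
a=load('s2')['img'][130:260,250:370];a=cv2.resize(a,None,fx=4,fy=4);cv2.imwrite('pics/z5.png',a)
E
```

```text
t3.33 pos [ 0.5708 -0.0536  0.1358] yawy 9.2 F [ 0.6 -1.4 -0.5] w 0.0870
d(mm) [ 1.5 -1.6  1.8] r [ -0.2   0.3 -55.8]
```

View pics/z5.png

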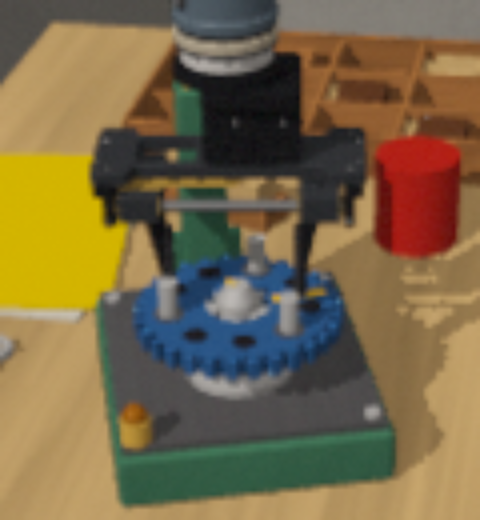

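The cog is turning: stud1 has moved to about (167,298) and the finger behind it is pushing. I'll continue.

step_arm([
  {"dx":0.0015,"dy":-0.0016,"dz":0.0018,"rx":0,"ry":0,"rz":-9},
  {"dx":0.0015,"dy":-0.0016,"dz":0.0018,"rx":0,"ry":0,"rz":-18},
  {"dx":0.0015,"dy":-0.0016,"dz":0.0018,"rx":0,"ry":0,"rz":-27},
  {"dx":0.0015,"dy":-0.0016,"dz":0.0018,"rx":0,"ry":0,"rz":-36},
  {"dx":0.0015,"dy":-0.0016,"dz":0.0018,"rx":0,"ry":0,"rz":-45},
])

```text
time: 4.0
position: [0.5715, -0.0531, 0.1359]
tool_rot: [0.305, 0.952, -0.002, 0.005]
ft_force: [1.4, -0.2, 2.0]
grip_width: 0.0868
```

```bash
python3 - <<'E'
from h import *
go(.569,-.0524,.134,70)
E
```

```text
t4.00 pos [ 0.5715 -0.0531  0.1359] yawy 54.5 F [ 1.4 -0.2  2. ] w 0.0868
d(mm) [ 2.4 -0.9  1.9] r [ -0.2   0.6 -15.5]
```

step_arm([
  {"dx":0.0024,"dy":-0.0009,"dz":0.0019,"rx":0,"ry":0,"rz":-8},
  {"dx":0.0024,"dy":-0.0009,"dz":0.0019,"rx":0,"ry":0,"rz":-15.5},
  {"dx":0.0024,"dy":-0.0009,"dz":0.0,"rx":0,"ry":0,"rz":-12},
  {"dx":0.0024,"dy":-0.0009,"dz":-0.03,"rx":0,"ry":0,"rz":-10},
  {"dx":0.0024,"dy":-0.0009,"dz":-0.055,"rx":0,"ry":0,"rz":-10},
])

```text
time: 4.62
position: [0.5692, -0.0521, 0.1927]
tool_rot: [0.222, 0.975, -0.003, 0.005]
ft_force: [-0.2, -0.3, 0.5]
grip_width: 0.0869
```

```bash
python3 - <<'E'
from h import *
go(.569,-.0524,.19,3)
shot('side','s3')
a=load('s3')['img'][130:260,250:370];a=cv2.resize(a,None,fx=4,fy=4);cv2.imwrite('pics/z6.png',a)
C=np.array([.569,-.0524])
h=cv2.cvtColor(load('s3')['img'],cv2.COLOR_BGR2HSV).astype(int);c=load('s3')
for v in range(190,225):
  for u in range(280,345):
    if 20<h[v,u,0]<34 and h[v,u,1]>140 and h[v,u,2]>120:
      p=onz(c,u,v,.106)[:2]-C; print(u,v,np.hypot(*p).round(3),np.degrees(np.arctan2(p[1],p[0])).round(1))
E
```

```text
t4.62 pos [ 0.5692 -0.0521  0.1927] yawy 64.4 F [-0.2 -0.3  0.5] w 0.0869
d(mm) [ 0.1 -0.3  2.7] r [ 0.2  0.7 61.4]
280 190 0.135 -36.3
281 190 0.133 -37.2
280 191 0.13 -34.4
281 191 0.128 -35.4
280 192 0.125 -32.5
280 193 0.12 -30.4
280 194 0.116 -28.2
280 195 0.111 -25.8
314 195 0.065 -92.0
315 195 0.066 -94.6
313 196 0.058 -90.5
314 196 0.059 -93.4
315 196 0.06 -96.3
313 197 0.052 -91.9
314 197 0.053 -95.1
312 198 0.046 -90.0
313 198 0.046 -93.7
314 198 0.047 -97.3
312 199 0.039 -91.8
313 199 0.04 -96.0
307 200 0.033 -68.5
312 200 0.034 -94.3
313 200 0.034 -99.1
```

View pics/z6.png

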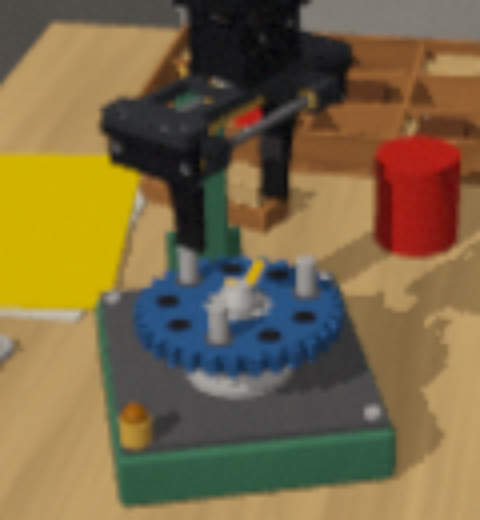

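The stripe now points to about -93° and stud2 is at about 207°. I'll turn the raised gripper back to 2°, then lower it.

step_arm([
  {"dx":0,"dy":0,"dz":0,"rx":0.2,"ry":0.7,"rz":10.5},
  {"dx":0,"dy":0,"dz":0,"rx":0.2,"ry":0.7,"rz":21},
  {"dx":0,"dy":0,"dz":0,"rx":0.2,"ry":0.7,"rz":31.5},
  {"dx":0,"dy":0,"dz":0,"rx":0.2,"ry":0.7,"rz":42},
  {"dx":0,"dy":0,"dz":0,"rx":0.2,"ry":0.7,"rz":52},
])

```text
time: 5.3
position: [0.5714, -0.0525, 0.1966]
tool_rot: [0.629, 0.777, 0.001, 0.003]
ft_force: [-0.3, 0.7, 0.1]
grip_width: 0.087
```

```bash
python3 - <<'E'
from h import *
go(.569,-.0524,.134,2)
E
```

```text
t5.30 pos [ 0.5714 -0.0525  0.1966] yawy 12.0 F [-0.3  0.7  0.1] w 0.0870
d(mm) [ 0.8 -2.7 62.6] r [ 0.4  0.2 10. ]
```

step_arm([
  {"dx":0.0008,"dy":-0.0027,"dz":0.0,"rx":0.4,"ry":0.2,"rz":9},
  {"dx":0.0008,"dy":-0.0027,"dz":0.02,"rx":0.4,"ry":0.2,"rz":10},
  {"dx":0.0008,"dy":-0.0027,"dz":0.045,"rx":0.4,"ry":0.2,"rz":10},
  {"dx":0.0008,"dy":-0.0027,"dz":0.062,"rx":0.4,"ry":0.2,"rz":10},
  {"dx":0.0008,"dy":-0.0027,"dz":0.0626,"rx":0.4,"ry":0.2,"rz":10},
])

```text
time: 5.92
position: [0.5684, -0.0522, 0.133]
tool_rot: [0.695, 0.719, -0.001, -0.001]
ft_force: [0.5, 0.9, -0.1]
grip_width: 0.0873
```

```bash
python3 - <<'E'
from h import *
go(.569,-.0524,.134,30)
E
```

```text
t5.92 pos [ 0.5684 -0.0522  0.133 ] yawy 2.0 F [ 0.5  0.9 -0.1] w 0.0873
d(mm) [-0.2  0.6 -1. ] r [ -0.1  -0.1 -28. ]
```

step_arm([
  {"dx":0,"dy":0.0006,"dz":-0.001,"rx":0,"ry":0,"rz":-6},
  {"dx":0,"dy":0.0006,"dz":-0.001,"rx":0,"ry":0,"rz":-12},
  {"dx":0,"dy":0.0006,"dz":-0.001,"rx":0,"ry":0,"rz":-18},
  {"dx":0,"dy":0.0006,"dz":-0.001,"rx":0,"ry":0,"rz":-24},
  {"dx":0,"dy":0.0006,"dz":-0.001,"rx":0,"ry":0,"rz":-30},
])

```text
time: 6.55
position: [0.5691, -0.051, 0.1349]
tool_rot: [0.484, 0.875, 0.001, -0.002]
ft_force: [-1.6, 2.6, -0.0]
grip_width: 0.0872
```

```bash
python3 - <<'E'
from h import *
go(.569,-.0524,.134,50)
shot('side','s4')
a=load('s4')['img'][130:260,250:370];a=cv2.resize(a,None,fx=4,fy=4);cv2.imwrite('pics/z7.png',a)
E
```

```text
t6.55 pos [ 0.5691 -0.051   0.1349] yawy 32.1 F [-1.6  2.6 -0. ] w 0.0872
d(mm) [-1.1 -0.8  0.9] r [  0.   -0.2 -17.9]
```

View pics/z7.png

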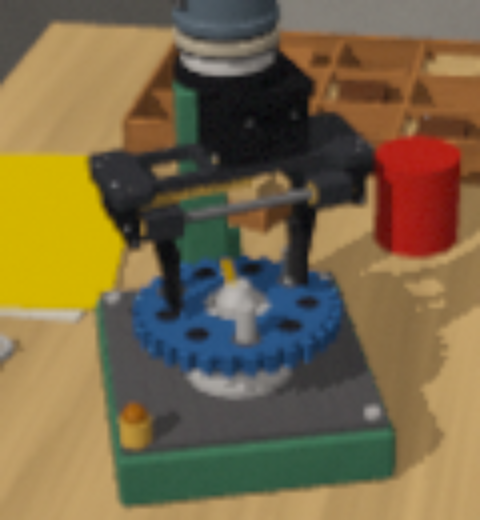

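The cog is at about -66° and still up. From here I'll sweep slowly, 3° per row.

step_arm([
  {"dx":-0.001,"dy":-0.0008,"dz":0.001,"rx":0,"ry":0,"rz":-3.5},
  {"dx":-0.001,"dy":-0.0008,"dz":0.001,"rx":0,"ry":0,"rz":-7},
  {"dx":-0.001,"dy":-0.0008,"dz":0.001,"rx":0,"ry":0,"rz":-10.5},
  {"dx":-0.001,"dy":-0.0008,"dz":0.001,"rx":0,"ry":0,"rz":-14},
  {"dx":-0.001,"dy":-0.0008,"dz":0.001,"rx":0,"ry":0,"rz":-17},
])

```text
time: 7.22
position: [0.5685, -0.0521, 0.1346]
tool_rot: [0.348, 0.937, 0.001, -0.002]
ft_force: [-1.9, 2.4, 0.7]
grip_width: 0.0868
```

```bash
python3 - <<'E'
from h import *
go(.569,-.0524,.134,65)
shot('side','s5')
a=load('s5')['img'][130:260,250:370];a=cv2.resize(a,None,fx=4,fy=4);cv2.imwrite('pics/z8.png',a)
E
```

```text
t7.22 pos [ 0.5685 -0.0521  0.1346] yawy 49.3 F [-1.9  2.4  0.7] w 0.0868
d(mm) [-0.6  0.1  0.6] r [  0.1  -0.3 -15.7]
```

View pics/z8.png

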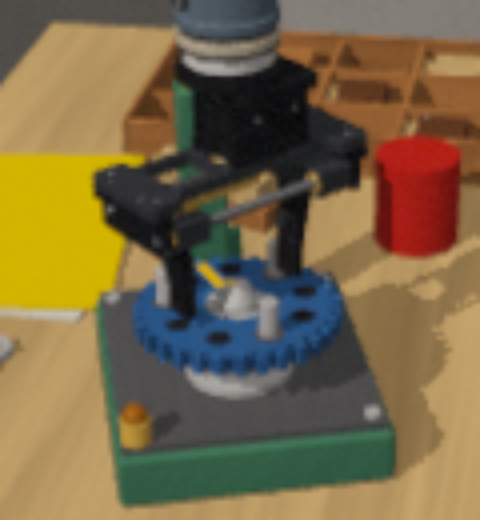

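Still up, at about -48°. I'll continue slowly.

step_arm([
  {"dx":-0.0006,"dy":0,"dz":0.0006,"rx":0,"ry":0,"rz":-2.5},
  {"dx":-0.0006,"dy":0,"dz":0.0006,"rx":0,"ry":0,"rz":-5},
  {"dx":-0.0006,"dy":0,"dz":0.0006,"rx":0,"ry":0,"rz":-7.5},
  {"dx":-0.0006,"dy":0,"dz":0.0006,"rx":0,"ry":0,"rz":-10},
  {"dx":-0.0006,"dy":0,"dz":0.0006,"rx":0,"ry":0,"rz":-12},
])

```text
time: 7.9
position: [0.5688, -0.0524, 0.1345]
tool_rot: [0.248, 0.969, 0.001, -0.002]
ft_force: [-1.0, 1.1, 1.1]
grip_width: 0.0871
```

```bash
python3 - <<'E'
from h import *
go(.569,-.0524,.134,75)
shot('side','s6')
a=load('s6')['img'][130:260,250:370];a=cv2.resize(a,None,fx=4,fy=4);cv2.imwrite('pics/z9.png',a)
E
```

```text
t7.90 pos [ 0.5688 -0.0524  0.1345] yawy 61.3 F [-1.   1.1  1.1] w 0.0871
d(mm) [-0.2  0.1  0.5] r [  0.1  -0.2 -13.7]
```

View pics/z9.png

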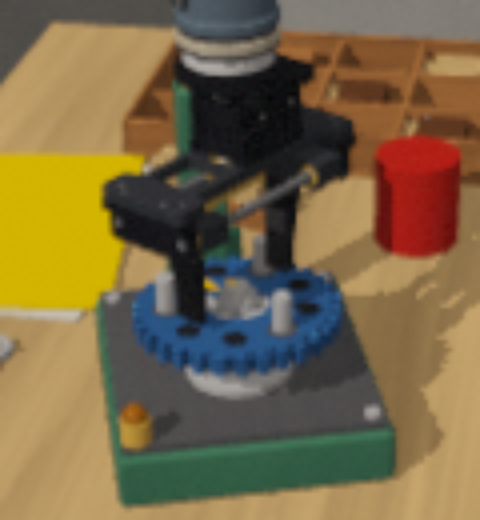

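step_arm([
  {"dx":0,"dy":0,"dz":0.0005,"rx":0,"ry":0,"rz":-2.5},
  {"dx":0,"dy":0,"dz":0.0005,"rx":0,"ry":0,"rz":-5},
  {"dx":0,"dy":0,"dz":0.0005,"rx":0,"ry":0,"rz":-7.5},
  {"dx":0,"dy":0,"dz":0.0005,"rx":0,"ry":0,"rz":-10},
  {"dx":0,"dy":0,"dz":0.0005,"rx":0,"ry":0,"rz":-12},
])

```text
time: 8.57
position: [0.5682, -0.0522, 0.1339]
tool_rot: [0.144, 0.99, 0.002, -0.002]
ft_force: [-1.7, 1.1, -0.6]
grip_width: 0.087
```

```bash
python3 - <<'E'
from h import *
go(.569,-.0524,.134,85)
shot('side','s7')
a=load('s7')['img'][130:260,250:370];a=cv2.resize(a,None,fx=4,fy=4);cv2.imwrite('pics/z10.png',a)
E
```

```text
t8.57 pos [ 0.5682 -0.0522  0.1339] yawy 73.4 F [-1.7  1.1 -0.6] w 0.0870
d(mm) [-0.8  0.  -0.1] r [  0.2  -0.3 -11.6]
```

View pics/z10.png

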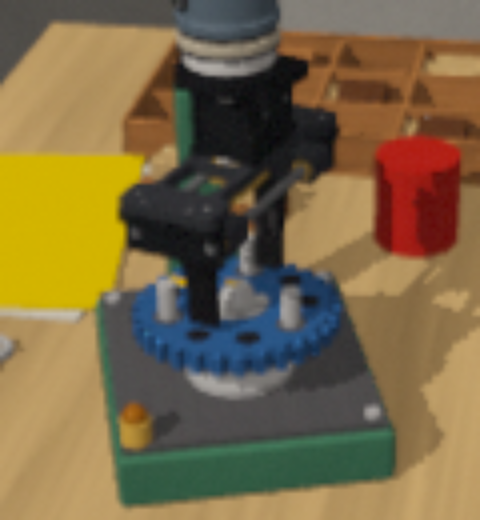

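Still up, at about -24°. Rereading the first image, the top line's brightest pixel (320,188.5) fits roughly -20°, so I'll continue.

step_arm([
  {"dx":-0.0005,"dy":0,"dz":0,"rx":0,"ry":0,"rz":-2},
  {"dx":-0.0005,"dy":0,"dz":0,"rx":0,"ry":0,"rz":-4},
  {"dx":-0.0005,"dy":0,"dz":0,"rx":0,"ry":0,"rz":-6},
  {"dx":-0.0005,"dy":0,"dz":0,"rx":0,"ry":0,"rz":-8},
  {"dx":-0.0005,"dy":0,"dz":0,"rx":0,"ry":0,"rz":-10},
])

```text
time: 9.25
position: [0.5694, -0.0527, 0.134]
tool_rot: [0.056, 0.998, 0.001, -0.001]
ft_force: [0.2, -0.4, -0.7]
grip_width: 0.0868
```

```bash
python3 - <<'E'
from h import *
go(.569,-.0524,.134,92)
shot('side','s8')
a=load('s8')['img'][130:260,250:370];a=cv2.resize(a,None,fx=4,fy=4);cv2.imwrite('pics/z11.png',a)
E
```

```text
t9.25 pos [ 0.5694 -0.0527  0.134 ] yawy 83.6 F [ 0.2 -0.4 -0.7] w 0.0868
d(mm) [0.5 0.2 0. ] r [ 0.2 -0.2 -8.4]
```

View pics/z11.png

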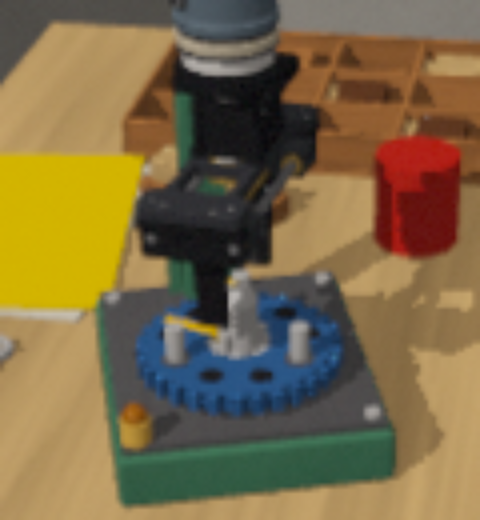

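The cog has dropped: the disc moved from row ~310 to ~355 in the crop and the shaft now stands proud. I'll lift clear and head for the sleeve.

step_arm([
  {"dx":0,"dy":0,"dz":-0.03,"rx":0,"ry":0,"rz":0},
  {"dx":0,"dy":0,"dz":-0.08,"rx":0,"ry":0,"rz":0},
  {"dx":0,"dy":0,"dz":-0.13,"rx":0,"ry":0,"rz":0},
  {"dx":0,"dy":0,"dz":-0.165,"rx":0,"ry":0,"rz":0},
  {"dx":0,"dy":0,"dz":-0.175,"rx":0,"ry":0,"rz":0},
])

```text
time: 9.93
position: [0.5709, -0.0534, 0.3116]
tool_rot: [0.055, 0.998, 0.001, 0.001]
ft_force: [-0.2, 0.4, -0.8]
grip_width: 0.0869
```

```bash
python3 - <<'E'
from h import *
go(.4815,.3455,.30,69)
go(.4815,.3455,.30,24)
print(telemetry.get_obs()['q'])
E
```

```text
t9.93 pos [ 0.5709 -0.0534  0.3116] yawy 83.7 F [-0.2  0.4 -0.8] w 0.0869
d(mm) [132.8 386.6  11.9] r [ 0.1  0.1 14.7]
t9.93 pos [ 0.5709 -0.0534  0.3116] yawy 83.7 F [-0.2  0.4 -0.8] w 0.0869
d(mm) [132.8 386.6  11.9] r [ 0.2  0.1 59.7]
[-0.28909891  0.38241764  1.47939161  0.00206398  1.2778224  -1.75015824]
```

step_arm([
  {"dx":0.016,"dy":0.046,"dz":0,"rx":0,"ry":0,"rz":6},
  {"dx":0.034,"dy":0.1,"dz":0,"rx":0,"ry":0,"rz":14},
  {"dx":0.053,"dy":0.154,"dz":0,"rx":0,"ry":0,"rz":22},
  {"dx":0.072,"dy":0.208,"dz":0,"rx":0,"ry":0,"rz":30},
  {"dx":0.091,"dy":0.262,"dz":0,"rx":0,"ry":0,"rz":38},
])

```text
time: 10.55
position: [0.508, 0.2185, 0.31]
tool_rot: [0.379, 0.925, 0.0, -0.0]
ft_force: [1.3, 0.7, 1.5]
grip_width: 0.087
```

```bash
python3 - <<'E'
from h import *
go(.4815,.3455,.30,24)
c=shot('top','t2');s=shot('side','s9')
a=cv2.resize(c['img'][150:235,280:370],None,fx=5,fy=5,interpolation=cv2.INTER_CUBIC)
b=cv2.resize(s['img'][180:255,265:355],None,fx=4,fy=4,interpolation=cv2.INTER_CUBIC)
o=np.zeros((425,800,3),np.uint8);o[:,:450]=a;o[:300,440:800]=b;cv2.imwrite('pics/z12.png',o)
E
```

```text
t10.55 pos [0.508  0.2185 0.31  ] yawy 45.4 F [1.3 0.7 1.5] w 0.0870
d(mm) [108.   71.9  10.1] r [-0.  -0.1 21.4]
```

View pics/z12.png

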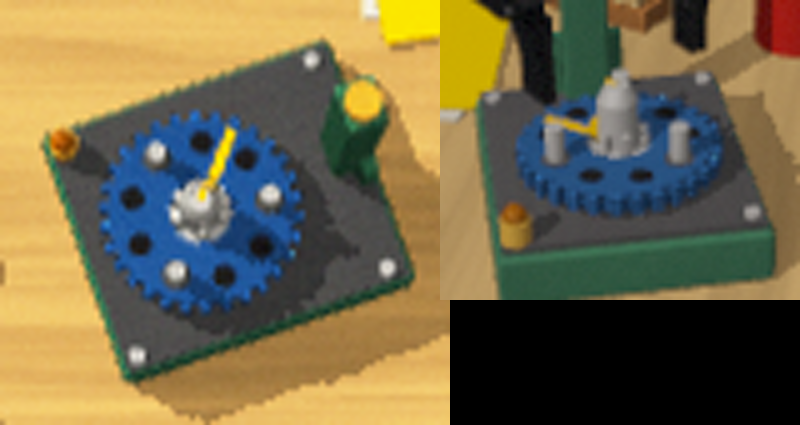

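The cog looks home: the disc is low and the stripe lines up with the shaft's yellow line in the top crop, running from (205,190) to (230,130). Next I'll measure it precisely, along with the sleeve.

```bash
python3 - <<'E'
from h import *
c=load('t2')
im=c['img'];h=cv2.cvtColor(im,cv2.COLOR_BGR2HSV).astype(int);yy,xx=np.mgrid[0:400,0:640]
P=[]
for g in((280+157/5,150+152/5),(280+270/5,150+195/5),(280+176/5,150+271/5)):
    w=((np.hypot(xx-g[0],yy-g[1])<4.5)&(h[...,1]<60)&(h[...,2]>150))
    p=[xx[w].mean(),yy[w].mean()];q=onz(c,*p,.102);P.append(q[:2]);print(np.round(p,1),q.round(4),pd(c,*p)[2].round(4),w.sum())
P=np.array(P);m=P.mean(0)
print('cent',m,[np.linalg.norm(a-m).round(4) for a in P],np.degrees([np.arctan2(*(a-m)[::-1]) for a in P]).round(1))
w=((xx>318)&(xx<330)&(yy>174)&(yy<186)&(h[...,0]>18)&(h[...,0]<34)&(h[...,1]>150)&(h[...,2]>140))
Q=np.array([onz(c,u,v,.074)[:2] for u,v in zip(xx[w],yy[w])]);mid=Q.mean(0);u,sv,vt=np.linalg.svd(Q-mid)
print('stripe mid',mid,np.degrees(np.arctan2(*(mid-m)[::-1])),'axis',np.degrees(np.arctan2(vt[0,1],vt[0,0])),len(Q))
for n,cc,g in(('top',load('top0'),(215,208)),('side',load('side0'),(301.5,309.5))):
    f=cc['img'].astype(float);red=f[...,2]-1.3*f[...,1]; ww=np.where((np.hypot(xx-g[0],yy-g[1])<4)&(red>0),red,0)
    p=(ww*xx).sum()/ww.sum(),(ww*yy).sum()/ww.sum();q=onz(cc,*p,.07);print(n,p,q)
go(.4815,.3455,.3,24)
E
```

```text
[311.  179.8] [ 0.6089 -0.0209  0.102 ] 0.1043 10
[333.5 188.2] [ 0.578 -0.104  0.102] 0.0973 10
[314.7 203.7] [ 0.52   -0.0352  0.102 ] 0.1008 10
cent [ 0.56896636 -0.0533587 ] [np.float64(0.0514), np.float64(0.0514), np.float64(0.0522)] [ 39.1 -79.9 159.6]
stripe mid [ 0.6113859  -0.06881977] -20.02579134209785 axis 160.03071742531924 22
top (np.float64(214.71944316964968), np.float64(208.6207740553771)) [0.50350005 0.33791947 0.07      ]
side (np.float64(301.443032427695), np.float64(310.0014607069822)) [0.50403878 0.33599495 0.07      ]
t10.65 pos [0.5064 0.2217 0.31  ] yawy 46.0 F [ 0.9 -1.5 -0.8] w 0.0868
d(mm) [103.9  71.7  10.4] r [ 0.  -0.2 22. ]
```

step_arm([
  {"dx":0.04,"dy":0.028,"dz":0,"rx":0,"ry":0,"rz":7},
  {"dx":0.08,"dy":0.055,"dz":0.01,"rx":0,"ry":0,"rz":14},
  {"dx":0.1039,"dy":0.0717,"dz":0.03,"rx":0,"ry":0,"rz":22},
  {"dx":0.1039,"dy":0.0717,"dz":0.08,"rx":0,"ry":0,"rz":22},
  {"dx":0.1039,"dy":0.0717,"dz":0.12,"rx":0,"ry":0,"rz":22},
])

```text
time: 11.28
position: [0.4802, 0.3451, 0.1874]
tool_rot: [0.544, 0.839, -0.001, -0.002]
ft_force: [-0.6, -0.4, -0.6]
grip_width: 0.0872
```

```bash
python3 - <<'E'
from h import *
go(.4815,.3455,.055,24)
s=shot('side','s10')
cv2.imwrite('pics/z13.png',cv2.resize(s['img'][200:360,220:420],None,fx=3.5,fy=3.5,interpolation=cv2.INTER_CUBIC))
E
```

```text
t11.28 pos [0.4802 0.3451 0.1874] yawy 24.1 F [-0.6 -0.4 -0.6] w 0.0872
d(mm) [ -0.5   1.8 132.4] r [-0.2 -0.2  0.1]
```

View pics/z13.png

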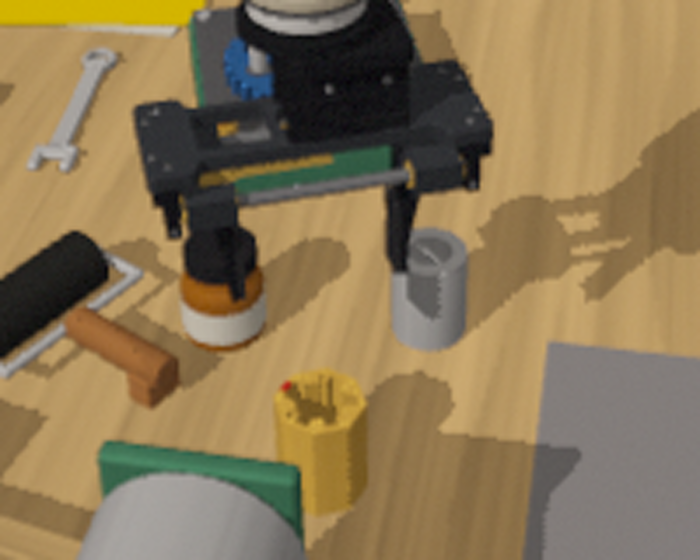

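step_arm([
  {"dx":-0.0005,"dy":0.0018,"dz":0.04,"rx":0,"ry":0,"rz":0},
  {"dx":-0.0005,"dy":0.0018,"dz":0.08,"rx":0,"ry":0,"rz":0},
  {"dx":-0.0005,"dy":0.0018,"dz":0.11,"rx":0,"ry":0,"rz":0},
  {"dx":-0.0005,"dy":0.0018,"dz":0.128,"rx":0,"ry":0,"rz":0},
  {"dx":-0.0005,"dy":0.0018,"dz":0.132,"rx":0,"ry":0,"rz":0},
])

```text
time: 11.95
position: [0.4769, 0.3425, 0.0492]
tool_rot: [0.544, 0.839, -0.006, -0.006]
ft_force: [-0.3, 0.4, 0.0]
grip_width: 0.0871
```

```bash
python3 - <<'E'
from h import *
go(.4815,.3455,.055,24)
s=shot('side','s11')
cv2.imwrite('pics/z14.png',cv2.resize(s['img'][200:360,220:420],None,fx=3.5,fy=3.5,interpolation=cv2.INTER_CUBIC))
E
```

```text
t11.95 pos [0.4769 0.3425 0.0492] yawy 24.0 F [-0.3  0.4  0. ] w 0.0871
d(mm) [ 0.9  5.3 -5.9] r [-0.9 -0.2  0. ]
```

View pics/z14.png

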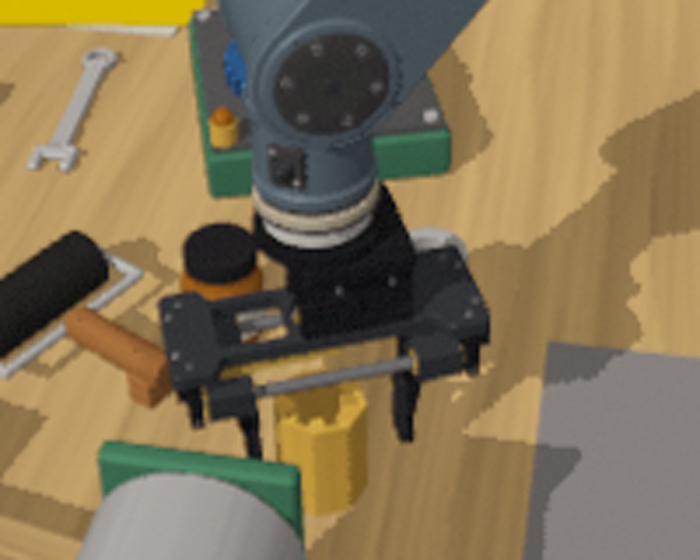

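Both fingers straddle the sleeve. I'll settle first and then close.

step_arm([
  {"dx":0.0009,"dy":0.0053,"dz":-0.006,"rx":-0.9,"ry":-0.2,"rz":0},
  {"dx":0.0009,"dy":0.0053,"dz":-0.006,"rx":-0.9,"ry":-0.2,"rz":0},
  {"dx":0.0009,"dy":0.0053,"dz":-0.006,"rx":-0.9,"ry":-0.2,"rz":0},
  {"dx":0.0009,"dy":0.0053,"dz":-0.006,"rx":-0.9,"ry":-0.2,"rz":0},
  {"dx":0.0009,"dy":0.0053,"dz":-0.006,"rx":-0.9,"ry":-0.2,"rz":0},
])

```text
time: 12.62
position: [0.4817, 0.3457, 0.0556]
tool_rot: [0.544, 0.839, -0.0, 0.0]
ft_force: [-0.5, -0.3, 0.8]
grip_width: 0.0866
```

```bash
python3 - <<'E'
from h import *
go(.4815,.3455,.055,24)
E
```

```text
t12.62 pos [0.4817 0.3457 0.0556] yawy 24.0 F [-0.5 -0.3  0.8] w 0.0866
d(mm) [-0.1 -0.3  0.6] r [0. 0. 0.]
```

step_arm([
  {"dx":0,"dy":0,"dz":0,"rx":0,"ry":0,"rz":0},
  {"dx":0,"dy":0,"dz":0,"rx":0,"ry":0,"rz":0},
  {"dx":0,"dy":0,"dz":0,"rx":0,"ry":0,"rz":0},
  {"dx":0,"dy":0,"dz":0,"rx":0,"ry":0,"rz":0},
  {"dx":0,"dy":0,"dz":0,"rx":0,"ry":0,"rz":0},
], gripper=0.4, force=30)

```text
time: 13.25
position: [0.4813, 0.3456, 0.0555]
tool_rot: [0.544, 0.839, -0.0, 0.0]
ft_force: [-1.3, -0.1, 1.1]
grip_width: 0.0542
```

```bash
python3 - <<'E'
from h import *
go(.4815,.3455,.2,24)
E
```

```text
t13.25 pos [0.4813 0.3456 0.0555] yawy 24.0 F [-1.3 -0.1  1.1] w 0.0542
d(mm) [-3.000e-01  1.000e-01 -1.445e+02] r [-0.  0.  0.]
```

The grip width of 54.2 mm matches the size across flats. Lifting.

step_arm([
  {"dx":0,"dy":0,"dz":-0.02,"rx":0,"ry":0,"rz":0},
  {"dx":0,"dy":0,"dz":-0.06,"rx":0,"ry":0,"rz":0},
  {"dx":0,"dy":0,"dz":-0.11,"rx":0,"ry":0,"rz":0},
  {"dx":0,"dy":0,"dz":-0.155,"rx":0,"ry":0,"rz":0},
  {"dx":0,"dy":0,"dz":-0.18,"rx":0,"ry":0,"rz":0},
])

```text
time: 13.88
position: [0.4816, 0.346, 0.2374]
tool_rot: [0.544, 0.839, 0.001, 0.001]
ft_force: [0.2, 0.0, -4.0]
grip_width: 0.054
```

```bash
python3 - <<'E'
from h import *
go(.569,-.053,.235,26.5)
s=shot('side','s12');t=shot('top','t12')
a=cv2.resize(s['img'][140:340,220:420],None,fx=2.5,fy=2.5,interpolation=cv2.INTER_CUBIC)
cv2.imwrite('pics/z15.png',a)
E
```

```text
t13.88 pos [0.4816 0.346  0.2374] yawy 24.0 F [ 0.2  0.  -4. ] w 0.0540
d(mm) [-399.9  -82.7    2.6] r [ 0.1  0.  -2.5]
```

View pics/z15.png

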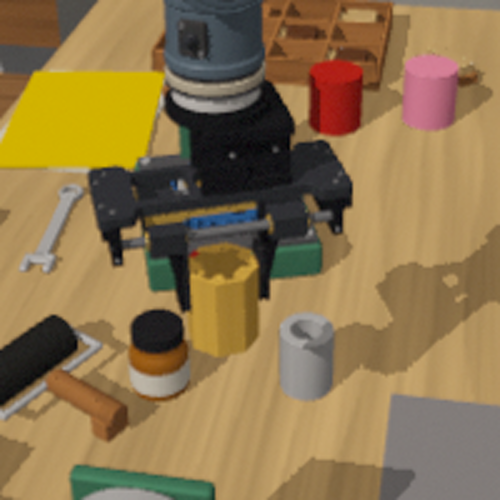

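step_arm([
  {"dx":-0.03,"dy":-0.006,"dz":0,"rx":0,"ry":0,"rz":0},
  {"dx":-0.08,"dy":-0.0165,"dz":0,"rx":0,"ry":0,"rz":-1},
  {"dx":-0.13,"dy":-0.027,"dz":0,"rx":0,"ry":0,"rz":-1},
  {"dx":-0.18,"dy":-0.037,"dz":0,"rx":0,"ry":0,"rz":-2},
  {"dx":-0.23,"dy":-0.0475,"dz":0,"rx":0,"ry":0,"rz":-2},
])

```text
time: 14.6
position: [0.5318, 0.1155, 0.2356]
tool_rot: [0.53, 0.848, 0.001, 0.0]
ft_force: [1.8, -1.1, -4.1]
grip_width: 0.054
```

```bash
python3 - <<'E'
from h import *
go(.569,-.053,.235,26)
E
```

```text
t14.60 pos [0.5318 0.1155 0.2356] yawy 26.0 F [ 1.8 -1.1 -4.1] w 0.0540
d(mm) [-167.7  -40.6    0.4] r [ 0.1 -0.   0. ]
```

step_arm([
  {"dx":-0.045,"dy":-0.011,"dz":0,"rx":0,"ry":0,"rz":0},
  {"dx":-0.09,"dy":-0.022,"dz":0,"rx":0,"ry":0,"rz":0},
  {"dx":-0.13,"dy":-0.0315,"dz":0,"rx":0,"ry":0,"rz":0},
  {"dx":-0.158,"dy":-0.038,"dz":0,"rx":0,"ry":0,"rz":0},
  {"dx":-0.1677,"dy":-0.0406,"dz":0,"rx":0,"ry":0,"rz":0},
])

```text
time: 15.22
position: [0.5682, -0.0545, 0.2331]
tool_rot: [0.531, 0.848, 0.001, -0.002]
ft_force: [-0.5, 1.3, -5.3]
grip_width: 0.0541
```

```bash
python3 - <<'E'
from h import *
go(.569,-.053,.185,26)
E
```

```text
t15.22 pos [ 0.5682 -0.0545  0.2331] yawy 25.9 F [-0.5  1.3 -5.3] w 0.0541
d(mm) [ 0.9  1.4 48.1] r [-0.  -0.2 -0.1]
```

step_arm([
  {"dx":0.0009,"dy":0.0014,"dz":0.01,"rx":0,"ry":0,"rz":0},
  {"dx":0.0009,"dy":0.0014,"dz":0.022,"rx":0,"ry":0,"rz":0},
  {"dx":0.0009,"dy":0.0014,"dz":0.034,"rx":0,"ry":0,"rz":0},
  {"dx":0.0009,"dy":0.0014,"dz":0.042,"rx":0,"ry":0,"rz":0},
  {"dx":0.0009,"dy":0.0014,"dz":0.045,"rx":0,"ry":0,"rz":0},
])

```text
time: 15.85
position: [0.5687, -0.0524, 0.1874]
tool_rot: [0.53, 0.848, 0.0, -0.002]
ft_force: [-0.4, -0.6, -3.5]
grip_width: 0.0538
```

```bash
python3 - <<'E'
from h import *
go(.569,-.053,.165,26)
s=shot('side','s13')
a=cv2.resize(s['img'][130:260,250:370],None,fx=5,fy=5,interpolation=cv2.INTER_CUBIC)[:600]
cv2.imwrite('pics/z16.png',a)
C=[.569,-.053]
for z in(.122,.13,.2):
    print(z,np.round((np.array(proj(s,[*C,z]))-[250,130])*5))
E
```

```text
t15.85 pos [ 0.5687 -0.0524  0.1874] yawy 25.9 F [-0.4 -0.6 -3.5] w 0.0538
d(mm) [-0.7  0.1 22.4] r [-0.1 -0.2 -0.1]
0.122 [294. 353.]
0.13 [293. 341.]
0.2 [290. 232.]
```

View pics/z16.png

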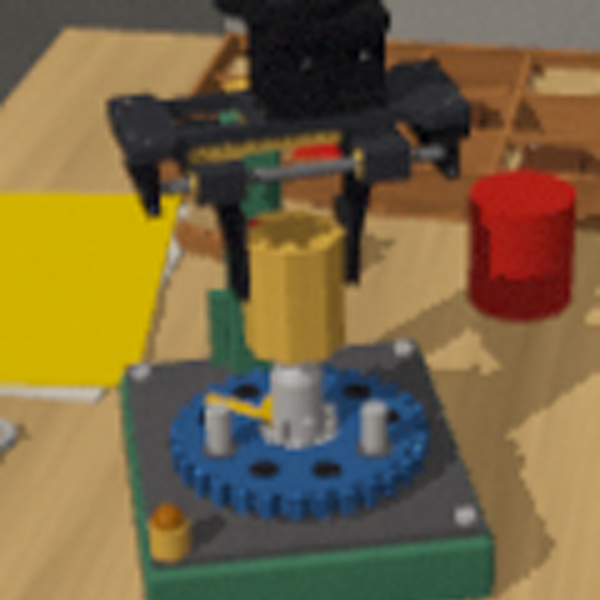

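The sleeve (columns 247–345) sits centred over the shaft (271–325). Lowering gently.

step_arm([
  {"dx":-0.0003,"dy":0,"dz":0.005,"rx":0,"ry":0,"rz":0},
  {"dx":-0.0003,"dy":0,"dz":0.01,"rx":0,"ry":0,"rz":0},
  {"dx":-0.0003,"dy":0,"dz":0.015,"rx":0,"ry":0,"rz":0},
  {"dx":-0.0003,"dy":0,"dz":0.02,"rx":0,"ry":0,"rz":0},
  {"dx":-0.0003,"dy":0,"dz":0.025,"rx":0,"ry":0,"rz":0},
])

```text
time: 16.52
position: [0.5689, -0.0528, 0.1621]
tool_rot: [0.53, 0.848, 0.0, -0.002]
ft_force: [0.5, -0.5, -4.6]
grip_width: 0.054
```

```bash
python3 - <<'E'
from h import *
go(.569,-.053,.145,26)
E
```

```text
t16.52 pos [ 0.5689 -0.0528  0.1621] yawy 25.9 F [ 0.5 -0.5 -4.6] w 0.0540
d(mm) [-0.3  0.1 17.1] r [-0.1 -0.2 -0.1]
```

step_arm([
  {"dx":0,"dy":0,"dz":0.005,"rx":0,"ry":-0.2,"rz":0},
  {"dx":0,"dy":0,"dz":0.009,"rx":0,"ry":-0.2,"rz":0},
  {"dx":0,"dy":0,"dz":0.013,"rx":0,"ry":-0.2,"rz":0},
  {"dx":0,"dy":0,"dz":0.017,"rx":0,"ry":-0.2,"rz":0},
  {"dx":0,"dy":0,"dz":0.021,"rx":0,"ry":-0.2,"rz":0},
])

```text
time: 17.15
position: [0.5688, -0.0527, 0.1409]
tool_rot: [0.53, 0.848, -0.0, -0.001]
ft_force: [-0.4, 0.1, -3.1]
grip_width: 0.054
```

```bash
python3 - <<'E'
from h import *
go(.569,-.053,.129,26);print(telemetry.get_obs()['moment'])
E
```

```text
t17.15 pos [ 0.5688 -0.0527  0.1409] yawy 25.9 F [-0.4  0.1 -3.1] w 0.0540
d(mm) [-0.3  0.1 11.9] r [-0.1 -0.  -0.1]
[ 0.06021973 -0.14977179 -0.01464093]
```

step_arm([
  {"dx":0,"dy":0,"dz":0.003,"rx":0,"ry":0,"rz":0},
  {"dx":0,"dy":0,"dz":0.0055,"rx":0,"ry":0,"rz":0},
  {"dx":0,"dy":0,"dz":0.008,"rx":0,"ry":0,"rz":0},
  {"dx":0,"dy":0,"dz":0.01,"rx":0,"ry":0,"rz":0},
  {"dx":0,"dy":0,"dz":0.0115,"rx":0,"ry":0,"rz":0},
])

```text
time: 17.77
position: [0.5688, -0.0526, 0.1295]
tool_rot: [0.53, 0.848, -0.0, -0.001]
ft_force: [-2.3, 1.6, 5.5]
grip_width: 0.054
```

```bash
python3 - <<'E'
from h import *
go(.569,-.053,.129,26);print(telemetry.get_obs()['moment'])
s=shot('side','s14')
a=cv2.resize(s['img'][130:260,250:370],None,fx=5,fy=5,interpolation=cv2.INTER_CUBIC)[:600]
cv2.imwrite('pics/z17.png',a)
E
```

```text
t17.77 pos [ 0.5688 -0.0526  0.1295] yawy 25.9 F [-2.3  1.6  5.5] w 0.0540
d(mm) [-0.4  0.   0.5] r [-0.1 -0.  -0.1]
[ 0.16484772  0.21036331 -0.03642205]
```

View pics/z17.png

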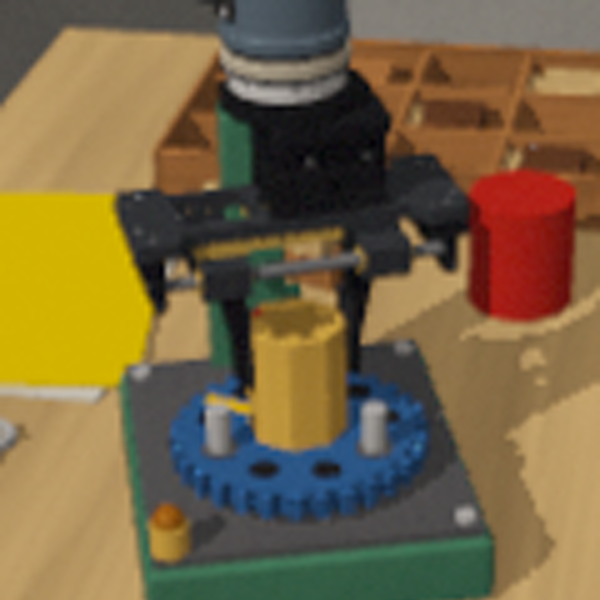

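The sleeve is flush on the cog: contact rose to 5.5 N at TCP 0.1295, which is the expected home height. Releasing.

step_arm([
  {"dx":0,"dy":0,"dz":0,"rx":0,"ry":0,"rz":0},
  {"dx":0,"dy":0,"dz":0,"rx":0,"ry":0,"rz":0},
  {"dx":0,"dy":0,"dz":0,"rx":0,"ry":0,"rz":0},
  {"dx":0,"dy":0,"dz":0,"rx":0,"ry":0,"rz":0},
  {"dx":0,"dy":0,"dz":0,"rx":0,"ry":0,"rz":0},
], gripper=0.85)

```text
time: 18.45
position: [0.5689, -0.0527, 0.1297]
tool_rot: [0.53, 0.848, -0.0, -0.0]
ft_force: [-0.0, -0.1, 0.4]
grip_width: 0.0738
```

step_arm([
  {"dx":0,"dy":0,"dz":-0.015,"rx":0,"ry":0,"rz":0},
  {"dx":0,"dy":0,"dz":-0.04,"rx":0,"ry":0,"rz":0},
  {"dx":0,"dy":0,"dz":-0.08,"rx":0,"ry":0,"rz":0},
  {"dx":0,"dy":0,"dz":-0.13,"rx":0,"ry":0,"rz":0},
  {"dx":0,"dy":0,"dz":-0.17,"rx":0,"ry":0,"rz":0},
])

```text
time: 19.08
position: [0.5694, -0.0527, 0.3029]
tool_rot: [0.53, 0.848, -0.0, 0.001]
ft_force: [0.4, 0.4, 0.2]
grip_width: 0.0738
```

step_arm([
  {"dx":0.03,"dy":0.02,"dz":0,"rx":0,"ry":0,"rz":0},
  {"dx":0.0,"dy":0.0,"dz":-0.01,"rx":0,"ry":0,"rz":0},
  {"dx":-0.04,"dy":-0.02,"dz":-0.02,"rx":0,"ry":0,"rz":0},
  {"dx":-0.04,"dy":-0.05,"dz":-0.02,"rx":0,"ry":0,"rz":0},
  {"dx":-0.04,"dy":-0.05,"dz":-0.02,"rx":0,"ry":0,"rz":0},
])

```text
time: 19.7
position: [0.5405, -0.1113, 0.3239]
tool_rot: [0.531, 0.847, -0.0, 0.001]
ft_force: [-0.3, 0.7, -0.2]
grip_width: 0.0737
```

```bash
python3 - <<'E'
from h import *
go(.5,.2,.3,26)
s=shot('side','s15');t=shot('top','t15')
cv2.imwrite('pics/z18.png',cv2.resize(s['img'][130:260,250:370],None,fx=5,fy=5,interpolation=cv2.INTER_CUBIC)[:600])
E
```

```text
t19.70 pos [ 0.5405 -0.1113  0.3239] yawy 25.8 F [-0.3  0.7 -0.2] w 0.0737
d(mm) [298.   98.9  23.5] r [ 0.1  0.1 -0.2]
```

View pics/z18.png

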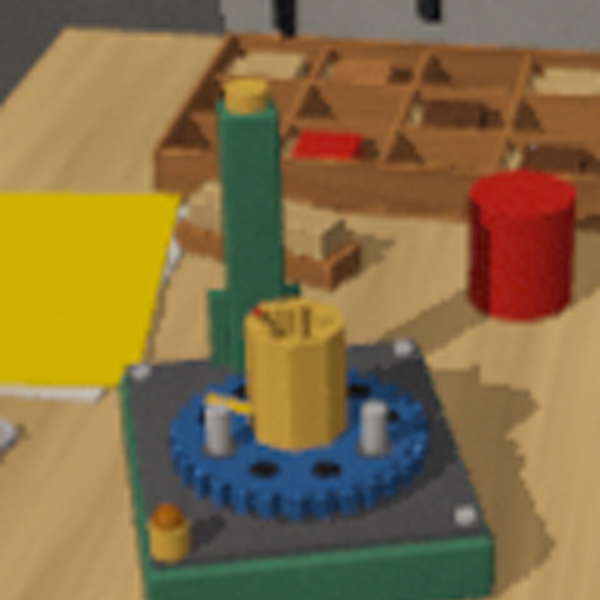

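View pics/t15.png

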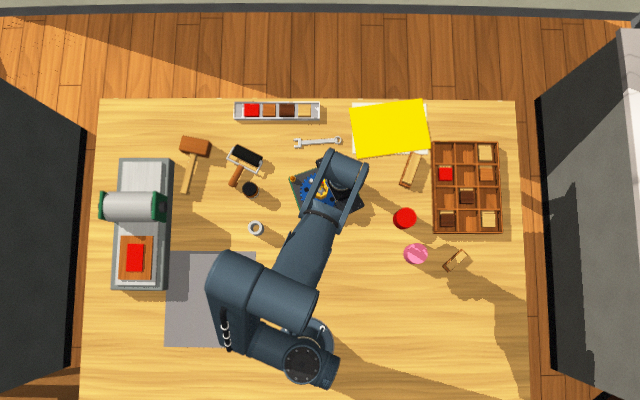

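The sleeve stands flush on the cog, all else is in place, and the gripper is clear (tips at 0.305 m). One depth check on the sleeve's top, then I'll hand in.

```bash
python3 - <<'E'
from h import *
s=load('s15')
for d,z in((-19,.144),):
    pts=[pd(s,250+x/5,130+y/5) for x,y in((255,330),(325,312),(335,325),(262,345),(345,330))];print(np.round(pts,4))
pts=[pd(s,250+x/5,130+y/5)[2] for x,y in((200,470),(290,480),(360,475))];print('cog top',np.round(pts,4))
a,b=proj(s,[.569+.027*np.sin(.33)*0,-.053+.027,.074]);print('pred sleeve near bottom at home px',(a-250)*5,(b-130)*5, 'if 14mm high',(proj(s,[.569,-.026,.088])[1]-130)*5)
robot.hand_in()
E
```

```text
[[ 0.5888 -0.0419  0.1416]
 [ 0.5529 -0.0675  0.1427]
 [ 0.5438 -0.0514  0.1436]
 [ 0.5818 -0.0291  0.1394]
 [ 0.589  -0.3048 -0.0013]]
cog top [0.0709 0.0734 0.0726]
pred sleeve near bottom at home px 286.3180816737139 447.5315875615348 if 14mm high 426.9368885385231
the job is handed in; nothing more can be done
```

The blue cog and the brass sleeve are both fully home on the shaft, and I handed the job in at about 19.8 s of the 58 s allowed.

- **Cog:** I turned it about 150° counter-clockwise by its studs, with the open fingers, in two pushes, without lifting it. It dropped onto the splines with its stripe at about -20°. After the drop, the disc's top measured 71–73 mm above the bench, against 74 mm when home.
- **Sleeve:** I gripped it across its flats (54 mm), turned it to about -19° and lowered it over the shaft. It went past the spline tops with no rise in force and touched the cog at the expected height, with about 5.5 N showing on the wrist. I then released it and drew the gripper clear. The rim's top measured about 142–144 mm, against 144 mm when flush. Its lower edge sits at row ~447 of the enlarged view, where a flush sleeve should appear; 14 mm too high would be row ~427.
- **Other things on the bench:** The bush, jar, tin, brayer, wrench, mallet and pillar look undisturbed in the last pictures.

**What disagreed:** My first reading of the master spline's direction was off, at about -33° against about -20°. I swept the cog slowly until it fell, so this did no harm. The last retreat after release also drifted the opposite way to what I intended, but at a safe height above everything. One of my last depth samples missed the sleeve and landed on the bench, so I ignored it.

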